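# Find the loose bolt of the seaming-roll cassette and hold its cap open

### The arm

A 6-joint arm with a two-finger parallel gripper is mounted at the origin on a cart in front of the work surface, level with it; the furniture and walls round the work are solid. World frame = base frame: x ahead of the robot, y to its left, z up, the work surface at z = 0. Lengths are in m, angles in degrees, forces in N, time in s.
With the tool pointing down it reaches from about 0.35 to 0.775 m from the base axis. Payload 7.3 kg.
Tool frame: the origin (TCP) lies on the centre line of the jaws, within the pads' length; the fingertips stand 19 mm ahead of it and the grasp point (between the pads) is the TCP; z points along the fingers, y is the line along which they close (so a half turn about z gives the same grasp; the last joint's range is limited). The gripper opens to 92 mm and grips with 3 to 60 N. Pads are 19 mm wide; open, the fingers measure 130 mm over their backs; the gripper's body (75 mm by 190 mm) begins 47 mm behind the grasp point.
Start: joints at [64.687, 19.595, 87.324, -0, 73.075, -8.365], TCP at [0.153, 0.502, 0.211] pointing down, gripper open.
Joint ranges: [-145.02, 145.02], [-44.19, 115.74], [2.07, 154.8], [-57.11, 237.11], [16.16, 152.29], [-177.93, 177.93]. Speed limits (degrees/s): [147.25, 147.25, 180, 180, 180, 180].

### API

Orientations are given as [roll, pitch, yaw] about the fixed x, y, z axes, in that order (R = Rz(yaw) Ry(pitch) Rx(roll)).
In Python, from rig import sensors, viewer, job gives the robot as it stands.
- The arm moves only by the tool drive_tool, never from a script. Its argument "motion" is text: rows parted by semicolons, each of 7 numbers parted by spaces: the shift along the tool's x, y, z in m, then the turn, a rotation vector about the tool's x, y, z in degrees, then the finger opening in m, from 0 to 0.0918. A call has 1 to 5 rows; each row is the pose to reach, as a shift and turn from the pose commanded when the call began, along the tool's axes at that moment; what a row does not reach only later rows make up. A row lasts 1/8 s, in which the tool goes at most 62.5 mm and 10.7 degrees, less where a joint would pass 70% of its speed; a pose out of reach is approached as far as the arm can. A call with a gripper value outside its range is refused whole. The fingers move at their own pace and stop on an object; "force" is the grip in N (left out, the last holds). Time passes only in rows, so rows that repeat a pose let the fingers close. It gives the time, the measured TCP pose, the force, the opening and the grip force at its end, in the units of the state.
- sensors.get_obs(): the state, without advancing time (a new reading comes with each control period).
- viewer.snapshot(name): name is "scene" or "top" or "wrist"; returns the picture (420x560x3 uint8, red, green, blue); there is no depth.
- viewer.camera_params(name): a dict with "vertical_fov" (degrees; the focal length in pixels is half the picture's height over the tangent of half this angle, whatever the lens; pixels are square), "cx", "cy" (the principal point, pixels), "pose" (4x4, takes a point from camera to world coordinates). Camera axes: x right, y down, z forward; pixel columns grow to the right and rows downward; lengths in m; the calibration is good to about 2 mm. A picture is of the moment at which its call begins: read the wrist's pose just before it. camera_params takes no time and is no camera call; for the wrist camera it gives the pose at the moment of the call.
- job.finish_job(): hands the job in; it is judged then, once.
The state is a dict: "t": time; "joint_pos": joint angles; "joint_velocities": joint speeds; "joint_torque": joint torques, N m; "position": TCP position; "tool_rot": TCP orientation; "ft_force": force on the tool from outside, world axes, zero at the start; "moment": the same for the moment, N m; "width": finger opening in m; "grasp_force": force on a finger pad.
Only numpy, scipy, OpenCV 4.12 (cv2) and the standard library are available. Lean on these libraries where they do the work, as an engineer would, in place of code of your own. Each camera call takes 0.05 s, during which the arm holds its last target. There are 200 camera calls.

### The job

Clamp the seaming-roll cassette in its dock, so that it cannot rattle, by laying the red cam lever down flat; then tap down on the blue-capped bolts to find the loose one, which gives a few millimetres and springs back while the tight ones stay firm. Lift the loose bolt's hinged cap at least 60 degrees open and finish while holding it there for the fitter's wrench; do not let go, since the cap springs shut. Leave the other two caps shut and the lever down, and do not disturb the things lying and standing about.

Things in the scene. Friction and masses are not known exactly. Their poses are not given: they have to be found in the camera images.
- dock: fixed steel service dock, 110 (x) x 270 mm (y), with the aluminium seaming-roll cassette in it; origin on the table below it, z up, x to its back, y along the row to the left. Cassette top 30 mm above the table; on it three bolts in a row, 65 mm apart, under alike round blue caps hinged at the back (42 mm across, tops 52 mm above the table). Clamp with red lever at its right end.
- ear_left (a point): centre of the grip ear of the left (+y) cap while shut (fixed to the dock, does not move with the cap; axes as the dock's). Ear: upright blue fin, 12 mm thick in y, 15 mm wide in x; its top is 13 mm above this point, 76 mm above the table; free on both sides to 11 mm below it. From here the bolt axis is 22 mm along +x; the cap's hinge pin (along y) is 46 mm along +x and 26 mm lower.
- ear_mid (a point): centre of the grip ear of the middle cap while shut (fixed to the dock, does not move with the cap; axes as the dock's). Ear: upright blue fin, 12 mm thick in y, 15 mm wide in x; its top is 13 mm above this point, 76 mm above the table; free on both sides to 11 mm below it. From here the bolt axis is 22 mm along +x; the cap's hinge pin (along y) is 46 mm along +x and 26 mm lower.
- ear_right (a point): centre of the grip ear of the right (-y) cap while shut (fixed to the dock, does not move with the cap; axes as the dock's). Ear: upright blue fin, 12 mm thick in y, 15 mm wide in x; its top is 13 mm above this point, 76 mm above the table; free on both sides to 11 mm below it. From here the bolt axis is 22 mm along +x; the cap's hinge pin (along y) is 46 mm along +x and 26 mm lower.
- lever_pivot (a point): the pin of the cam clamp's red lever, 50 mm above the table; axes as the dock's. The pin runs along y; the lever is 100 mm long from here to the end of its ball.
- lever_handle (a point): point on the centre line of the red lever's round handle (15 mm thick, ends in a 20 mm ball), 55 mm from the pin; moves with the lever. In the lever's own axes -x runs from the pin to the ball.
- cam_lever (a joint): angle of the red cam lever: 0 lying flat and level, pointing along the dock's -x to the robot (clamped); grows as it swings up (open; 1.5 rad, almost upright, at its stop). Friction holds it wherever it is left (about 2 N at the handle to move it); it starts well open.
- loose_bolt (a joint): how far the loose bolt is pushed down with its cap, m: 0 at rest, 0.005 at its stop. It gives from about 2 N and reaches the stop at about 4.5 N, and springs back. It may be any one of the three; the other two do not give at all.
- loose_cap (a joint): angle of the cap of the loose bolt: 0 shut, 1.7 rad widest; the ear side rises and tips back toward the hinge. Light springs close every cap (1 to 2 N at the ear) when it is let go.
- tight1_cap (a joint): angle of the cap of one tight bolt, same sense
- tight2_cap (a joint): angle of the cap of the other tight bolt, same sense
- wrench_mid (a point): steel combination wrench 190 mm long, lying on the table; its centre
- marker_mid (a point): blue and white felt marker lying on the table, 137 mm long, 17 mm thick; its centre
- tape_roll_mid (a point): roll of brown packing tape, 101 mm across, 48 mm high; its centre
- ends_sleeve_mid (a point): brown paper sleeve of can ends lying on the table, 58 mm thick, 200 mm long; its centre
- spray_bottle_mid (a point): white spray bottle with a red trigger, 206 mm high; its middle
- date_stamp_mid (a point): hand stamp, black foot 34 x 34 mm, red grip, 70 mm high; its middle
- table_can_6_mid (a point): white can, 66 mm across, 122 mm high, standing at the left; its middle

How it is judged (in metres and radians):
On the way, in this order (a step that is already met when the one before it is completed fails the run):
1. the cassette is clamped: the red lever lies flat (within 0.12 rad) (value of joint cam_lever below 0.12 rad), for 0.2 s.
2. the loose bolt has been tapped down by 2.5 mm or more with its cap shut (value of joint loose_bolt above 0.0025 m and value of joint loose_cap below 0.1 rad and value of joint cam_lever below 0.12 rad), for 0.04 s.
3. the loose bolt's cap is lifted open at least 0.95 rad (value of joint loose_cap above 0.95 rad and value of joint cam_lever below 0.12 rad), for 0.2 s.
At the end, for the whole second after the job is handed in: The gripper still holds the loose bolt's cap at least 0.95 rad (about 55 degrees) open and still, the fingers in contact with more than 0.3 N; the red lever lies within 0.12 rad of flat; both other caps are shut within 0.1 rad (all of step 3 and velocity of joint loose_cap between -0.2 and 0.2 rad/s and contact force between the fingers and anything else above 0.3 N and value of joint each of tight1_cap, tight2_cap below 0.1 rad); the arm keeps its last pose, push and grip.
It fails at once if the cap of a tight bolt is opened (more than 0.25 rad) (value of joint any of tight1_cap, tight2_cap above 0.25 rad).
It fails at once if a thing standing about is moved by more than 25 mm (distance of any of wrench_mid, marker_mid, tape_roll_mid, ends_sleeve_mid, spray_bottle_mid, date_stamp_mid, table_can_6_mid from where it was at the start of the episode above 0.025 m).
It also fails if it takes over 50 s, if anything falls off the work surface, if the arm or the gripper's body presses on something with over 40 N, if the wrist force passes 120 N, or if a joint passes its speed limit or range.

## Working session

There is one attempt and no reset: what is moved stays moved. The work goes in short steps, Python scripts to look and compute and a tool call to move; the robot and the scene stay as the last step left them, time stands still between calls to the robot, and variables do not carry over. Pictures are saved under pics/ and viewed, at most 10 in all, crops included, and the job is handed in when it is done.

Besides the shell and the picture viewer there is one more tool, called after ">>>" as a command line: name --argument value ..., lists and objects as JSON in quotes. drive_tool: Moves the arm, as the interface text tells. Its arguments: {"type":"object","properties":{"motion":{"type":"string"},"force":{"type":"number"}},"required":["motion"]}

```bash
mkdir -p pics; ls; cat > h.py <<'E'
import numpy as np, cv2
from rig import sensors, viewer, job
from scipy.spatial.transform import Rotation as R
def snap(n,f):
    im=viewer.snapshot(n); cv2.imwrite('pics/'+f,cv2.cvtColor(im,cv2.COLOR_RGB2BGR)); return im
def ray(n,u,v,P=None):
    p=P or viewer.camera_params(n); T=np.array(p['pose']); f=210/np.tan(np.radians(p['vertical_fov']/2))
    return T[:3,3], T[:3,:3]@np.array([(u-p['cx'])/f,(v-p['cy'])/f,1.])
def plane(n,u,v,z,P=None):
    o,d=ray(n,u,v,P); return o+d*(z-o[2])/d[2]
def proj(n,X,P=None):
    p=P or viewer.camera_params(n); T=np.array(p['pose']); f=210/np.tan(np.radians(p['vertical_fov']/2))
    c=T[:3,:3].T@(np.array(X)-T[:3,3]); return [p['cx']+f*c[0]/c[2],p['cy']+f*c[1]/c[2]]
E
python3 - <<'E'
from h import *
a=snap('scene','s0.png'); b=snap('top','t0.png')
o=sensors.get_obs(); print(o['position'],o['tool_rot'],o['t'],o['ft_force'])
for n,im in (('scene',a),('top',b)):
    print(n,viewer.camera_params(n))
    hsv=cv2.cvtColor(im,cv2.COLOR_RGB2HSV)
    for c,m in (('blue',cv2.inRange(hsv,(100,110,50),(125,255,255))),('red',cv2.inRange(hsv,(0,150,70),(8,255,255))|cv2.inRange(hsv,(172,150,70),(180,255,255)))):
        k,_,st,ce=cv2.connectedComponentsWithStats(m)
        for i in range(1,k):
            if st[i,4]>25: print(c,st[i],ce[i].round(1))
E
```

```text
pics
[0.15286467 0.50183602 0.21001594] [-1.79920459e+02 -9.89985782e-03  1.63050885e+02] 0.1 [-0.46694511  0.01167203  0.10199883]
scene {'vertical_fov': 50.15232244409057, 'cx': 268.87557719329, 'cy': 206.63276250114603, 'pose': array([[ 0.86500607, -0.2675983 ,  0.42444746,  0.07949379],
       [-0.50146778, -0.48998783,  0.71305118, -0.88480192],
       [ 0.01716281, -0.82964033, -0.55803438,  0.78630974],
       [ 0.        ,  0.        ,  0.        ,  1.        ]])}
blue [ 37 163  11   6  39] [ 41.8 165.5]
blue [198 210  10  10  45] [202.4 214.6]
blue [223 249  35  32 525] [238.9 264.1]
blue [249 280  24  18 294] [260.  288.5]
red [141 142   6  12  48] [144.  146.5]
red [416 142  31  14 146] [430.6 148.5]
red [ 37 151  13  13  71] [ 42.8 156.9]
red [330 266  10  20 138] [334.  274.7]
red [276 286   7   6  27] [278.9 288.6]
top {'vertical_fov': 48.25400918814995, 'cx': 278.90725235010416, 'cy': 206.52371624895625, 'pose': array([[-0.00766438, -0.97779647,  0.20941664,  0.37604596],
       [-0.99996626,  0.00811334,  0.00128484,  0.01039643],
       [-0.00295538, -0.20939973, -0.97782566,  1.15821483],
       [ 0.        ,  0.        ,  0.        ,  1.        ]])}
blue [342 261  17  25 310] [350.  272.2]
blue [369 260  18  24 317] [377.5 271.1]
blue [207 263  22   8 114] [217.6 266.2]
blue [314 262  18  25 302] [322.6 273.2]
blue [108 372   8  40 205] [111.2 391. ]
red [391 193  11  11  92] [396.  197.8]
red [404 260  14  16 102] [410.5 268.3]
```

View pics/s0.png

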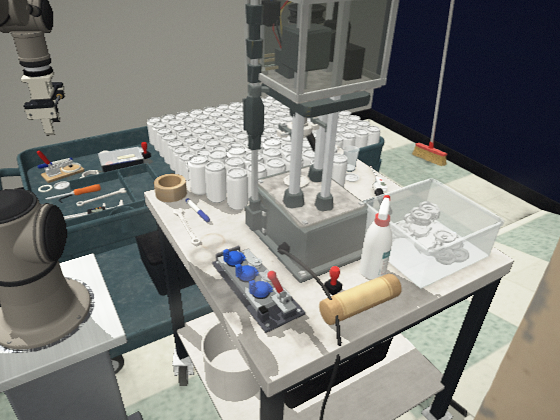

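View pics/t0.png

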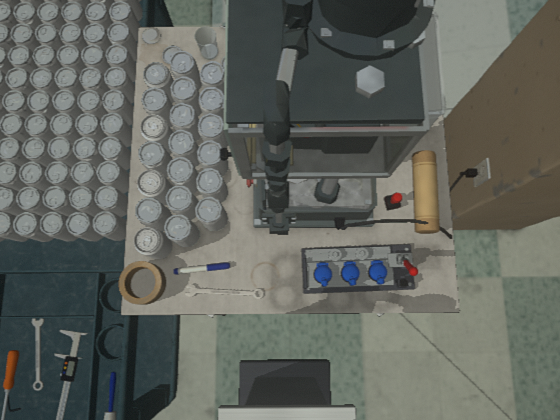

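The scene view shows the dock with three blue caps (239,258)–(260,289) and the red lever standing up at (275,285). In the top view the caps are at (322,273), (350,272), (377,271), the lever ball is at (412,270) and the stamp at (396,198). The sleeve is at (425,190).

```bash
python3 - <<'E'
from h import *
im=cv2.imread('pics/t0.png')
P=viewer.camera_params('top')
for u,v in [(303,248),(302,291),(413,290),(412,245)]: print('corner',plane('top',u,v,.02,P).round(3))
for n,u,v in [('capL',322,270),('capM',350,269),('capR',377.5,268)]: print(n,plane('top',u,v,.055,P).round(3))
for u,v in[(322.5,284),(350,283),(377.5,282)]: print('ear tip',plane('top',u,v,.07,P).round(3))
for z in(.1,.12,.14,.15): print('ball',plane('top',412,271,z,P).round(3))
print('stamp',plane('top',396,198,.07,P).round(3), 'cable',plane('top',340,222,.1,P).round(3))
c=cv2.resize(im[235:305,290:430],None,fx=5.5,fy=5.5,interpolation=cv2.INTER_CUBIC)
s=cv2.imread('pics/s0.png')
d=cv2.resize(s[235:335,200:360],None,fx=4.8,fy=4.8,interpolation=cv2.INTER_CUBIC)[:, :770]
cv2.imwrite('pics/c0.png',c);cv2.imwrite('pics/c1.png',d)
E
```

```text
corner [ 0.516 -0.046  0.02 ]
corner [ 0.413 -0.042  0.02 ]
corner [ 0.413 -0.307  0.02 ]
corner [ 0.521 -0.312  0.02 ]
capL [ 0.46  -0.088  0.055]
capM [ 0.462 -0.153  0.055]
capR [ 0.463 -0.218  0.055]
ear tip [ 0.427 -0.087  0.07 ]
ear tip [ 0.428 -0.15   0.07 ]
ear tip [ 0.43  -0.213  0.07 ]
ball [ 0.452 -0.285  0.1  ]
ball [ 0.451 -0.28   0.12 ]
ball [ 0.45  -0.274  0.14 ]
ball [ 0.449 -0.271  0.15 ]
stamp [ 0.628 -0.267  0.07 ] cable [ 0.565 -0.128  0.1  ]
```

View pics/c0.png

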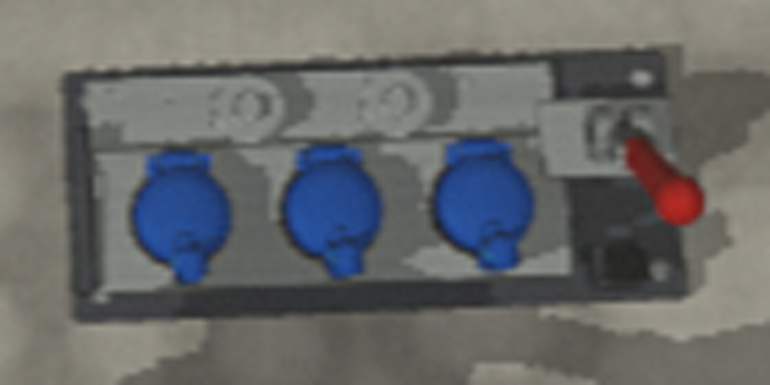

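View pics/c1.png

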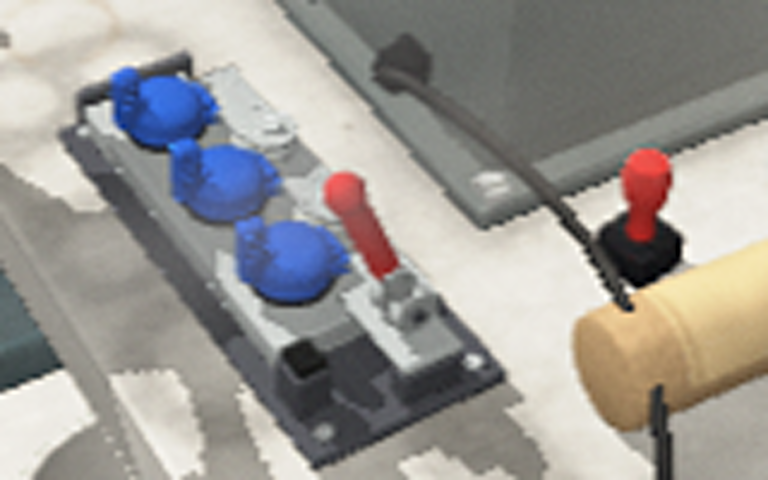

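The crops show ear tops in the top view at about (324,283), (353,283), (381,281) and the lever ball at (414,271). In the scene view the ball is at (272,274) and the ear tops are near (226,250), (238,265), (251,281).

```bash
cat >> h.py <<'E'
def tri(rs):
    A=np.zeros((3,3));b=np.zeros(3)
    for o,d in rs:
        d=d/np.linalg.norm(d);M=np.eye(3)-np.outer(d,d);A+=M;b+=M@o
    x=np.linalg.solve(A,b); return x,[np.linalg.norm(np.cross(x-o,d/np.linalg.norm(d))) for o,d in rs]
E
python3 - <<'E'
from h import *
for n,s,t in [('ball',(271.7,273.7),(414,271.4)),('pivot',(283.3,293.4),(403.6,258.5)),('eL',(225.8,251),(324.4,282.6)),('eM',(238.3,265.8),(352.9,282.6)),('eR',(251.5,282.3),(380.7,281.4))]:
    x,e=tri([ray('scene',*s),ray('top',*t)]); print(n,x.round(4),np.round(e,4))
    print('   top ray at z=.07', plane('top',*t,.07).round(4))
E
```

```text
ball [ 0.4495 -0.2792  0.1379] [0.0007 0.0007]
   top ray at z=.07 [ 0.4537 -0.2982  0.07  ]
pivot [ 0.4838 -0.2778  0.0626] [0.0005 0.0005]
   top ray at z=.07 [ 0.4836 -0.2761  0.07  ]
eL [ 0.43   -0.0911  0.0717] [0.0003 0.0003]
   top ray at z=.07 [ 0.4298 -0.0911  0.07  ]
eM [ 0.4304 -0.1564  0.0733] [0.0013 0.0013]
   top ray at z=.07 [ 0.4293 -0.1565  0.07  ]
eR [ 0.4322 -0.2202  0.0721] [0.0009 0.0009]
   top ray at z=.07 [ 0.4315 -0.2203  0.07  ]
```

```bash
cat > go.py <<'E'
import sys
from h import *
# go.py yaw x y z [x y z ...] : tool-frame shift + rotvec to world targets
a=list(map(float,sys.argv[1:])); o=sensors.get_obs()
R0=R.from_euler('xyz',o['tool_rot'],degrees=True); Rt=R.from_euler('xyz',[180,0,a[0]],degrees=True)
print('t',round(o['t'],2),'pos',np.round(o['position'],4),'rot',np.round(o['tool_rot'],2),'f',np.round(o['ft_force'],2),'w',round(float(o['width']),4),'j',np.round(o['joint_pos'],1))
for i in range(1,len(a),3): print(R0.inv().apply(np.array(a[i:i+3])-o['position']).round(4),(R0.inv()*Rt).as_rotvec(degrees=True).round(2))
E
python3 go.py -178.8 0.38 0.1 0.23
```

```text
t 0.1 pos [0.1529 0.5018 0.21  ] rot [-1.7992e+02 -1.0000e-02  1.6305e+02] f [-0.47  0.01  0.1 ] w 0.0915 j [64.7 19.6 87.4 -0.  73.1 -8.4]
[-0.3344 -0.3182 -0.0196] [ -0.08  -0.02 -18.15]
```

>>> drive_tool --motion "-0.045 -0.043 -0.005 0 0 -6 0; -0.09 -0.086 -0.01 0 0 -12 0; -0.135 -0.129 -0.02 0 0 -18.1 0; -0.18 -0.172 -0.02 0 0 -18.1 0; -0.225 -0.215 -0.02 0 0 -18.1 0" --force 20

```text
t: 0.72
position: [0.3061, 0.2293, 0.2307]
tool_rot: [180.0, 0.0, -178.8]
ft_force: [1.1, 0.5, -1.4]
width: 0.0464
grasp_force: 0.0
```

```bash
python3 go.py -178.8 0.42 -0.05 0.23 0.5 -0.279 0.2
```

```text
t 0.72 pos [0.3061 0.2293 0.2307] rot [ 1.7998e+02  3.0000e-02 -1.7881e+02] f [ 1.12  0.53 -1.42] w 0.0464 j [ 25.3   3.3 105.1   0.   71.7 -65.9]
[-0.1081 -0.2816  0.0007] [ 0.02  0.03 -0.01]
[-0.1833 -0.5122  0.0307] [ 0.02  0.03 -0.01]
```

>>> drive_tool --motion "-0.022 -0.056 0 0 0 0 0; -0.044 -0.112 0 0 0 0 0; -0.066 -0.168 0 0 0 0 0; -0.088 -0.224 0 0 0 0 0; -0.108 -0.28 0 0 0 0 0"

```text
t: 1.35
position: [0.4195, -0.0488, 0.2305]
tool_rot: [180.0, 0.0, -178.9]
ft_force: [1.4, -0.0, -0.2]
width: 0.001
grasp_force: 0.0
```

>>> drive_tool --motion "-0.01 -0.06 0 0 0 0 0; -0.02 -0.11 0 0 0 0 0; -0.02 -0.14 0 0 0 0 0; -0.02 -0.14 0 0 0 0 0"

```text
t: 1.85
position: [0.4416, -0.1879, 0.2299]
tool_rot: [180.0, -0.1, -179.0]
ft_force: [-1.0, 0.7, -0.3]
width: 0.0003
grasp_force: 0.0
```

```bash
python3 - <<'E'
from h import *
P=viewer.camera_params('wrist'); im=snap('wrist','w0.png'); print(np.array(P['pose']).round(4).tolist(),P['vertical_fov'],P['cx'],P['cy'])
import pickle; pickle.dump(P,open('w0.pkl','wb'))
hsv=cv2.cvtColor(im,cv2.COLOR_RGB2HSV)
for c,m in (('blue',cv2.inRange(hsv,(100,110,50),(125,255,255))),('red',cv2.inRange(hsv,(0,150,70),(8,255,255))|cv2.inRange(hsv,(172,150,70),(180,255,255)))):
    k,_,st,ce=cv2.connectedComponentsWithStats(m)
    for i in range(1,k):
        if st[i,4]>60: print(c,st[i],ce[i].round(1))
E
```

```text
[[-0.0167, 0.9591, 0.2827, 0.3659], [0.9999, 0.0158, 0.0057, -0.1881], [0.001, 0.2827, -0.9592, 0.4033], [0.0, 0.0, 0.0, 1.0]] 69.91681583381245 281.91355475500797 205.12427534632772
blue [  0   0  21  18 349] [9.4 8.6]
blue [ 293  169   34   43 1060] [309.7 191.6]
blue [ 345  168   35   44 1137] [362.1 190.6]
blue [ 241  170   34   43 1064] [257.6 192.4]
blue [515 198  45  12 435] [538.3 203.7]
red [178 199  32  21 474] [192.5 210.2]
```

View pics/w0.png

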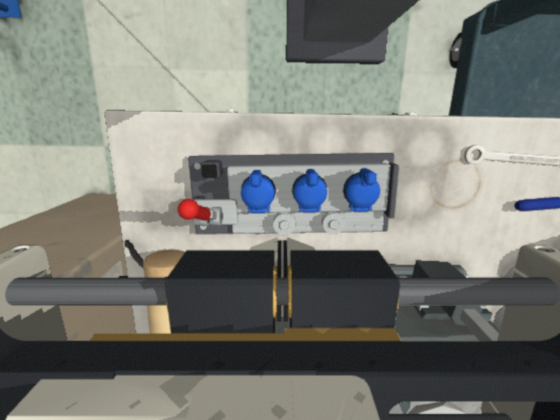

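The wrist view shows the ears at about (257,175), (311,174), (366,173) and the ball at (188,209). The handle runs to (210,213).

```bash
python3 - <<'E'
from h import *
import pickle; P=pickle.load(open('w0.pkl','rb'))
for n,s,t,w in [('ball',(271.7,273.7),(414,271.4),(188,209)),('eL',(225.8,251),(324.4,282.6),(366,173)),('eM',(238.3,265.8),(352.9,282.6),(311,174)),('eR',(251.5,282.3),(380.7,281.4),(257,175))]:
    x,e=tri([ray('scene',*s),ray('top',*t),ray('wrist',*w,P)]); print(n,x.round(4),np.round(e,4),plane('wrist',*w,.072,P).round(4))
for u in[(258,193),(310,192),(362,191)]: print('cap',plane('wrist',*u,.05,P).round(4))
for u in[(190,157),(392,153),(388,231),(191,235)]: print('corner',plane('wrist',*u,.02,P).round(4))
E
python3 go.py -178.8 0.49 -0.279 0.18 0.49 -0.279 0.14
```

```text
ball [ 0.4502 -0.2771  0.1355] [0.0013 0.0027 0.0029] [ 0.4699 -0.2944  0.072 ]
eL [ 0.4282 -0.0918  0.0716] [0.0019 0.0018 0.0035] [ 0.4246 -0.0931  0.072 ]
eM [ 0.4292 -0.1557  0.0728] [0.0028 0.0003 0.0029] [ 0.4267 -0.1543  0.072 ]
eR [ 0.4316 -0.2179  0.0703] [0.0025 0.0022 0.0039] [ 0.4289 -0.2146  0.072 ]
cap [ 0.4551 -0.2153  0.05  ]
cap [ 0.4528 -0.1523  0.05  ]
cap [ 0.4506 -0.0895  0.05  ]
corner [ 0.417  -0.3036  0.02  ]
corner [ 0.4077 -0.0477  0.02  ]
corner [ 0.5133 -0.0404  0.02  ]
corner [ 0.5235 -0.3097  0.02  ]
t 1.9 pos [ 0.4416 -0.1866  0.23  ] rot [ 1.7993e+02 -6.0000e-02 -1.7895e+02] f [ 0.01 -0.33  0.64] w 0.0004 j [ -32.1   13.9   92.2    0.    74.  -123.1]
[-0.0468 -0.0934  0.0498] [ 0.07 -0.06 -0.15]
[-0.0468 -0.0934  0.0898] [ 0.07 -0.06 -0.15]
```

>>> drive_tool --motion "-0.03 -0.05 0.01 0 0 0 0; -0.055 -0.093 0.03 0 0 0 0; -0.055 -0.093 0.06 0 0 0 0; -0.055 -0.093 0.088 0 0 0 0; -0.055 -0.093 0.088 0 0 0 0"

```text
t: 2.52
position: [0.4979, -0.2759, 0.1407]
tool_rot: [179.8, -0.2, -178.8]
ft_force: [-0.4, 0.3, 0.9]
width: 0.0002
grasp_force: 0.0
```

```bash
python3 go.py -178.8 .464 -.279 .1334 .4483 -.279 .1238 .4356 -.279 .1105 .4268 -.279 .0944 .4225 -.279 .0765 .4225 -.279 .0715
```

```text
t 2.52 pos [ 0.4979 -0.2759  0.1407] rot [ 179.79   -0.23 -178.77] f [-0.35  0.34  0.86] w 0.0002 j [ -36.7   27.9   85.8    0.    66.6 -128. ]
[ 0.0339 -0.0024  0.0074] [ 0.21 -0.23  0.03]
[ 0.0495 -0.0021  0.0171] [ 0.21 -0.23  0.03]
[ 0.0622 -0.0019  0.0304] [ 0.21 -0.23  0.03]
[ 0.0709 -0.0018  0.0466] [ 0.21 -0.23  0.03]
[ 0.0752 -0.0017  0.0645] [ 0.21 -0.23  0.03]
[ 0.0751 -0.0017  0.0695] [ 0.21 -0.23  0.03]
```

>>> drive_tool --motion "0.012 -0.002 0.002 0 0 0 0; 0.024 -0.002 0.004 0 0 0 0; 0.034 -0.002 0.008 0 0 0 0; 0.042 -0.002 0.012 0 0 0 0; 0.05 -0.002 0.018 0 0 0 0"

```text
t: 3.15
position: [0.4484, -0.2815, 0.1248]
tool_rot: [-180.0, 0.0, -178.9]
ft_force: [-3.8, 0.2, 13.2]
width: 0.0005
grasp_force: 6.4
```

>>> drive_tool --motion "0.006 0 0.006 0 0 0 0; 0.012 0 0.013 0 0 0 0; 0.016 0 0.021 0 0 0 0; 0.021 0 0.029 0 0 0 0; 0.023 0 0.037 0 0 0 0"

```text
t: 3.78
position: [0.4256, -0.2819, 0.0873]
tool_rot: [-180.0, 0.0, -178.9]
ft_force: [0.4, -0.3, 1.3]
width: 0.0002
grasp_force: 0.5
```

>>> drive_tool --motion "0.002 0 0.007 0 0 0 0; 0.002 0 0.01 0 0 0 0; 0.002 0 0.01 0 0 0 0"

```text
t: 4.15
position: [0.4239, -0.2814, 0.0771]
tool_rot: [179.9, -0.0, -178.8]
ft_force: [-0.5, -0.1, 0.0]
width: 0.0004
grasp_force: 0.0
```

```bash
python3 go.py -178.8 .4225 -.279 .0765; python3 - <<'E'
from h import *
im=snap('scene','s1.png'); cv2.imwrite('pics/c2.png',cv2.resize(cv2.imread('pics/s1.png')[200:340,180:360],None,fx=4,fy=4,interpolation=cv2.INTER_CUBIC))
E
```

```text
t 4.15 pos [ 0.4239 -0.2814  0.0771] rot [ 1.7995e+02 -4.0000e-02 -1.7883e+02] f [-0.46 -0.07  0.04] w 0.0004 j [ -42.2   26.6  100.1    0.    53.4 -133.4]
[0.0013 0.0024 0.0006] [ 0.05 -0.04 -0.03]
```

View pics/c2.png

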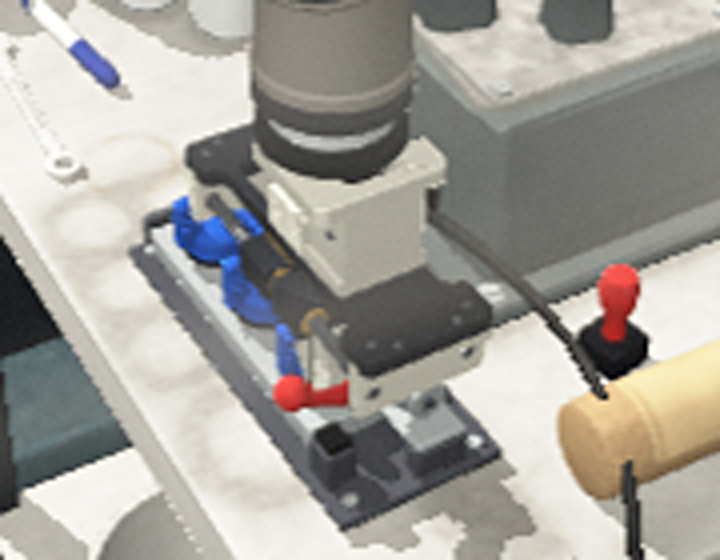

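The lever is low, with its ball near (292,392) in the crop. The force is about zero, so it may not be at its stop. I'll press further.

>>> drive_tool --motion "0 0 0.002 0 0 0 0; 0 0 0.004 0 0 0 0; 0 0 0.004 0 0 0 0"

```text
t: 4.58
position: [0.4239, -0.2818, 0.0736]
tool_rot: [-180.0, 0.0, -178.8]
ft_force: [0.0, -0.2, 0.9]
width: 0.0005
grasp_force: 0.4
```

>>> drive_tool --motion "0 0 0.002 0 0 0 0; 0 0 0.004 0 0 0 0; 0 0 0.004 0 0 0 0"

```text
t: 4.95
position: [0.4238, -0.2817, 0.0694]
tool_rot: [180.0, -0.0, -178.8]
ft_force: [-1.0, -0.4, 1.9]
width: 0.0005
grasp_force: 0.4
```

>>> drive_tool --motion "0 0 0.002 0 0 0 0; 0 0 0.003 0 0 0 0; 0 0 0.003 0 0 0 0"

```text
t: 5.32
position: [0.4238, -0.2817, 0.0665]
tool_rot: [180.0, -0.0, -178.8]
ft_force: [-0.2, 0.5, 1.2]
width: 0.0004
grasp_force: 0.4
```

```bash
python3 - <<'E'
from h import *
im=snap('scene','s2.png')
hsv=cv2.cvtColor(im,cv2.COLOR_RGB2HSV)
m=cv2.inRange(hsv,(0,150,60),(8,255,255))|cv2.inRange(hsv,(172,150,60),(180,255,255)); m[:, :220]=0; m[:,320:]=0
c,_=max(((c,cv2.contourArea(c)) for c in cv2.findContours(m,0,1)[0]),key=lambda q:q[1]); print(cv2.boundingRect(c))
pts=c[:,0]; l=pts[pts[:,0]<pts[:,0].min()+9]; print('ball',cv2.minEnclosingCircle(l))
for x in (.38,.39,.395,.4):
  print(x,[np.round(proj('scene',[x,-.280,z]),1).tolist() for z in (.03,.05,.07)])
E
cd .;python3 -c "
import cv2;cv2.imwrite('pics/c3.png',cv2.resize(cv2.imread('pics/s2.png')[270:325,230:310],None,fx=8,fy=8,interpolation=cv2.INTER_CUBIC))"
```

```text
(247, 298, 20, 9)
ball ((251.5, 301.5), 4.94984769821167)
0.38 [[243.1, 321.3], [243.0, 315.0], [242.8, 308.5]]
0.39 [[247.2, 319.6], [247.1, 313.3], [247.0, 306.8]]
0.395 [[249.2, 318.8], [249.1, 312.4], [249.0, 305.9]]
0.4 [[251.2, 317.9], [251.1, 311.6], [251.1, 305.1]]
```

View pics/c3.png

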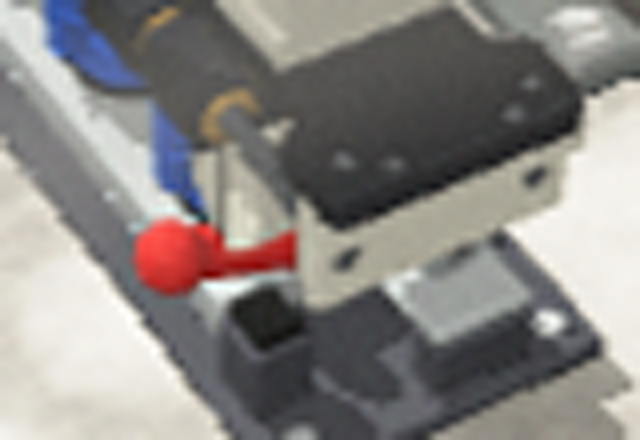

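The crop shows the ball at about scene pixel (251,302). That is higher than a flat lever would give, so I'll check the ray.

```bash
python3 - <<'E'
from h import *
o,d=ray('scene',251.3,301.5)
for z in (.05,.06,.07,.08,.09): print('ball',(o+d*(z-o[2])/d[2]).round(4))
o,d=ray('scene',230+255/8,270+255/8)
for z in (.05,.06,.07,.08,.09): print('neck',(o+d*(z-o[2])/d[2]).round(4))
for X in ([.414,-.282,.0475],[.433,-.282,.0475],[.414,-.300,.0475],[.414,-.263,.0475]): print('tip',np.round(proj('scene',X),1), (np.array(proj('scene',X))-[230,270])*8)
im=snap('wrist','w1.png')
hsv=cv2.cvtColor(im,cv2.COLOR_RGB2HSV)
m=cv2.inRange(hsv,(0,150,60),(8,255,255))|cv2.inRange(hsv,(172,150,60),(180,255,255))
k,_,st,ce=cv2.connectedComponentsWithStats(m)
P=viewer.camera_params('wrist')
for i in range(1,k):
    if st[i,4]>60: print(st[i],ce[i]); print(*[plane('wrist',st[i,0]+st[i,2]/2,st[i,1]+8,z,P).round(3) for z in(.05,.07,.09)])
    
E
```

```text
ball [ 0.4145 -0.2538  0.05  ]
ball [ 0.41   -0.2623  0.06  ]
ball [ 0.4054 -0.2709  0.07  ]
ball [ 0.4009 -0.2795  0.08  ]
ball [ 0.3963 -0.2881  0.09  ]
neck [ 0.4346 -0.2663  0.05  ]
neck [ 0.4298 -0.2747  0.06  ]
neck [ 0.4249 -0.2831  0.07  ]
neck [ 0.4201 -0.2915  0.08  ]
neck [ 0.4153 -0.2999  0.09  ]
tip [257.2 310.6] [217.54893092 325.13165617]
tip [264.7 307.5] [277.78221308 299.96959964]
tip [261.2 316.1] [249.68064395 368.73012486]
tip [253.1 305. ] [184.52906473 280.32808155]
[ 273  198   35   79 1216] [289.39309211 219.80180921]
[ 0.405 -0.275  0.05 ] [ 0.399 -0.276  0.07 ] [ 0.393 -0.277  0.09 ]
```

View pics/w1.png

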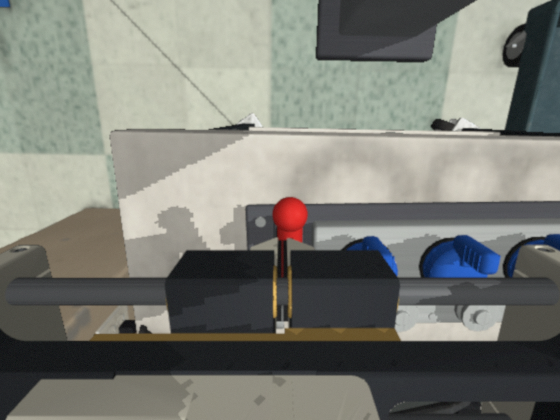

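The wrist view shows thin fingers at column 282 and the ball centred at column 290. The fingers have slipped off to the right (-y) side of the handle, by about 6 mm. I'll raise, re-centre and press again.

>>> drive_tool --motion "0 -0.001 -0.02 0 0 0 0; 0 -0.001 -0.045 0 0 0 0; 0 0.0055 -0.045 0 0 0 0; 0 0.0055 -0.045 0 0 0 0"

```text
t: 5.92
position: [0.4233, -0.2752, 0.1108]
tool_rot: [179.9, -0.1, -178.8]
ft_force: [-0.0, -0.7, 0.7]
width: 0.0006
grasp_force: 0.0
```

>>> drive_tool --motion "0 0 0.006 0 0 0 0; 0 0 0.012 0 0 0 0; 0 0 0.018 0 0 0 0; 0 0 0.022 0 0 0 0; 0 0 0.026 0 0 0 0"

```text
t: 6.55
position: [0.4238, -0.2762, 0.0852]
tool_rot: [180.0, -0.0, -178.8]
ft_force: [1.0, 0.3, -0.3]
width: 0.0005
grasp_force: 0.0
```

>>> drive_tool --motion "0 0 0.003 0 0 0 0; 0 0 0.006 0 0 0 0; 0 0 0.009 0 0 0 0; 0 0 0.009 0 0 0 0"

```text
t: 7.05
position: [0.4237, -0.2761, 0.0764]
tool_rot: [180.0, -0.0, -178.8]
ft_force: [0.1, -0.5, 0.1]
width: 0.0003
grasp_force: 0.0
```

>>> drive_tool --motion "0 0 0.002 0 0 0 0; 0 0 0.003 0 0 0 0; 0 0 0.003 0 0 0 0"

```text
t: 7.42
position: [0.4238, -0.2762, 0.0735]
tool_rot: [180.0, -0.0, -178.9]
ft_force: [0.1, -0.1, 0.5]
width: 0.0004
grasp_force: 0.0
```

```bash
cat > lev.py <<'E'
from h import *
P=viewer.camera_params('wrist'); im=snap('wrist','wl.png'); s=snap('scene','sl.png')
def red(im):
    hsv=cv2.cvtColor(im,cv2.COLOR_RGB2HSV)
    return cv2.inRange(hsv,(0,150,60),(8,255,255))|cv2.inRange(hsv,(172,150,60),(180,255,255))
m=red(im); m[:180]=0
c=max(cv2.findContours(m,0,1)[0],key=cv2.contourArea)[:,0]; b=c[c[:,1]<c[:,1].min()+22]; (wu,wv),wr=cv2.minEnclosingCircle(b)
m=red(s); m[:, :220]=0; m[:,320:]=0
c=max(cv2.findContours(m,0,1)[0],key=cv2.contourArea)[:,0]; b=c[c[:,0]<c[:,0].min()+9]; (su,sv),sr=cv2.minEnclosingCircle(b)
print((wu,wv,wr),(su,sv,sr),tri([ray('wrist',wu,wv,P),ray('scene',su,sv)]))
E
python3 lev.py
```

```text
(279.85693359375, 209.92210388183594, 16.6502628326416) (251.5, 301.5, 4.94984769821167) (array([ 0.40200564, -0.27673832,  0.07645793]), [np.float64(0.0007852292433327151), np.float64(0.000785229243332578)])
```

```bash
cd .;python3 -c "
import cv2,numpy as np
a=cv2.resize(cv2.imread('pics/sl.png')[265:325,225:305],None,fx=6,fy=6,interpolation=cv2.INTER_CUBIC)
b=cv2.resize(cv2.imread('pics/wl.png')[180:345,230:335],None,fx=2.9,fy=2.18,interpolation=cv2.INTER_CUBIC)[:360]
cv2.imwrite('pics/c4.png',np.hstack([a,b[:360]]) )"
```

```text
(no output)
```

View pics/c4.png

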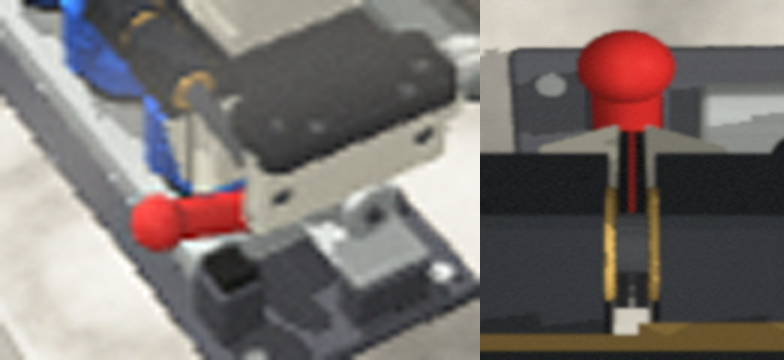

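The crop shows the handle still raised, with the fingers hiding part of it. I'll lift clear and re-measure the ball in all three cameras by mask.

>>> drive_tool --motion "0.02 0 -0.04 0 0 0 0; 0.03 0 -0.08 0 0 0 0; 0.03 0.06 -0.11 0 0 0 0; 0.03 0.1 -0.11 0 0 0 0; 0.03 0.1 -0.11 0 0 0 0"

```text
t: 8.15
position: [0.3916, -0.1747, 0.1843]
tool_rot: [-180.0, 0.1, -178.7]
ft_force: [-0.3, -0.3, 0.5]
width: 0.0005
grasp_force: 0.0
```

```bash
cat > lev2.py <<'E'
from h import *
P={n:viewer.camera_params(n) for n in('wrist','top','scene')}
I={n:snap(n,'l_'+n+'.png') for n in P}
for n in P:
    hsv=cv2.cvtColor(I[n],cv2.COLOR_RGB2HSV)
    m=cv2.inRange(hsv,(0,130,60),(8,255,255))|cv2.inRange(hsv,(172,130,60),(180,255,255))
    c0=proj(n,[.42,-.277,.07],P[n])
    for c in cv2.findContours(m,0,1)[0]:
        if cv2.contourArea(c)>15:
            ce=c[:,0].mean(0)
            if np.hypot(*(ce-c0))<40:
                r=cv2.minAreaRect(c); print(n,np.round(r[0],1),np.round(r[1],1),round(r[2],1),cv2.boundingRect(c)); print(cv2.boxPoints(r).round(1).tolist())
E
python3 lev2.py
```

```text
wrist [181.6 223.7] [58.1 20.9] 70.7 (165, 196, 29, 59)
[[162.10000610351562, 199.8000030517578], [181.8000030517578, 192.89999389648438], [201.0, 247.6999969482422], [181.3000030517578, 254.60000610351562]]
scene [261.  300.8] [ 8.3 28.6] 83.3 (247, 296, 29, 11)
[[246.3000030517578, 298.29998779296875], [274.79998779296875, 295.0], [275.70001220703125, 303.20001220703125], [247.3000030517578, 306.6000061035156]]
```

```bash
python3 - <<'E'
from h import *
P=viewer.camera_params('wrist')
print(tri([ray('wrist',175.3,206,P),ray('scene',251.5,302)]))
print(tri([ray('wrist',191,251,P),ray('scene',275.3,299.1)]))
im=cv2.imread('pics/l_wrist.png')[170:290,120:290]; s=cv2.imread('pics/l_scene.png')[260:330,225:310]
cv2.imwrite('pics/c5.png',np.hstack([cv2.resize(im,(480,340),interpolation=cv2.INTER_CUBIC),cv2.resize(s,(310,340),interpolation=cv2.INTER_CUBIC)]))
E
```

```text
(array([ 0.40146239, -0.27934834,  0.07809785]), [np.float64(4.69131831602596e-05), np.float64(4.6913183160165e-05)])
(array([ 0.46261694, -0.27582661,  0.0522079 ]), [np.float64(0.0012303181029987378), np.float64(0.0012303181029986164)])
```

```bash
python3 go.py -178.6 .401 -.278 .13 .401 -.278 .082
```

```text
t 8.3 pos [ 0.392  -0.1775  0.1836] rot [-1.7997e+02  2.0000e-02 -1.7884e+02] f [-0.24  0.41 -0.61] w 0.0004 j [ -34.6   11.2  103.6   -0.    65.1 -125.7]
[-0.0069 -0.1007  0.0537] [-0.03  0.02 -0.24]
[-0.0069 -0.1007  0.1017] [-0.03  0.02 -0.24]
```

View pics/c5.png

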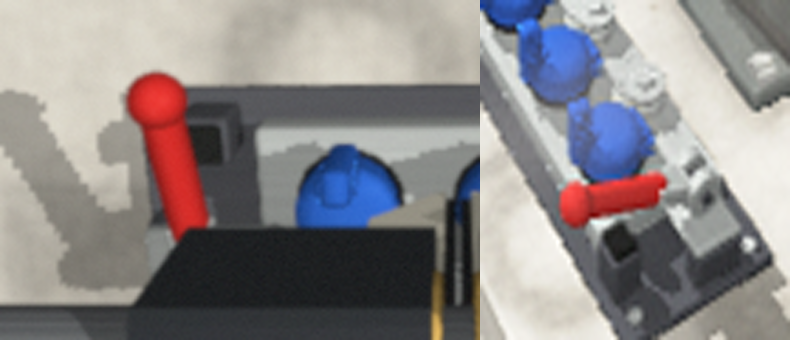

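The lever is still about 18° up, with the ball at (172,205) in the wrist picture, ahead of the black stop block. I'll grip the ball itself and bring it down, so the measured finger width confirms contact.

>>> drive_tool --motion "-0.007 -0.05 0.01 0 0 0 0.05; -0.007 -0.1 0.02 0 0 0 0.05; -0.007 -0.1 0.05 0 0 0 0.05; -0.007 -0.1 0.075 0 0 0 0.05; -0.007 -0.1 0.1 0 0 0 0.05" --force 12

```text
t: 8.93
position: [0.4003, -0.2781, 0.0821]
tool_rot: [180.0, -0.0, -179.0]
ft_force: [-0.3, -0.0, 0.9]
width: 0.0457
grasp_force: 0.0
```

>>> drive_tool --motion "0 0 0 0 0 0 0; 0 0 0 0 0 0 0; 0 0 0 0 0 0 0; 0 0 0 0 0 0 0; 0 0 0 0 0 0 0"

```text
t: 9.55
position: [0.401, -0.2768, 0.084]
tool_rot: [-180.0, 0.0, -178.8]
ft_force: [0.1, 0.8, -0.6]
width: 0.0047
grasp_force: 0.0
```

```bash
python3 lev2.py; python3 lev.py; python3 - <<'E'
from h import *
# check the wrist & scene see the same known point: TCP pose vs camera poses
P=viewer.camera_params('wrist');o=sensors.get_obs()
print(o['position'],proj('wrist',o['position'],P),proj('wrist',o['position']-[0,0,.019],P),proj('scene',o['position']))
im=cv2.imread('pics/l_wrist.png'); 
for v in range(190,262,4): print(v,[tuple(im[v,u,::-1].tolist()) for u in range(262,304,5)])
E
```

```text
wrist [277.2 249.9] [29.  52.5] 12.7 (265, 224, 31, 54)
[[257.29998779296875, 272.29998779296875], [268.79998779296875, 221.10000610351562], [297.1000061035156, 227.5], [285.6000061035156, 278.70001220703125]]
top [404.1 272.7] [8.5 6.7] 63.4 (402, 268, 7, 11)
[[399.20001220703125, 270.3999938964844], [405.20001220703125, 267.3999938964844], [409.0, 275.0], [403.0, 278.0]]
scene [250.8 301.8] [8.9 8.5] 71.6 (247, 297, 10, 10)
[[245.3000030517578, 298.8999938964844], [253.39999389648438, 296.20001220703125], [256.20001220703125, 304.6000061035156], [248.10000610351562, 307.29998779296875]]
(280.0, 238.0, 15.03339672088623) (251.08139038085938, 301.56976318359375, 4.611118316650391) (array([ 0.40120605, -0.27669045,  0.07657092]), [np.float64(0.000647060993701725), np.float64(0.0006470609937015852)])
[ 0.40084073 -0.27664627  0.08363985] [np.float64(279.9253486930064), np.float64(243.02309635045222)] [np.float64(280.09058762407096), np.float64(231.80536929988935)] [np.float64(250.65492282946911), np.float64(299.4462551287439)]
190 [(215, 209, 196), (215, 209, 197), (209, 203, 190), (20
[... 1922 characters left out ...]
41, 128), (146, 143, 130), (142, 140, 126), (65, 23, 23), (230, 53, 48), (64, 27, 27), (120, 117, 107), (122, 120, 108), (119, 117, 106)]
246 [(148, 145, 131), (144, 143, 128), (145, 141, 128), (65, 27, 27), (226, 53, 47), (58, 23, 23), (118, 116, 105), (124, 122, 111), (122, 119, 108)]
250 [(74, 72, 67), (95, 95, 87), (122, 120, 108), (55, 18, 21), (202, 43, 39), (51, 21, 19), (121, 118, 109), (76, 77, 72), (64, 65, 59)]
254 [(24, 25, 27), (53, 52, 49), (143, 141, 127), (40, 19, 18), (159, 34, 30), (46, 20, 20), (115, 113, 101), (43, 43, 42), (29, 28, 30)]
258 [(24, 26, 28), (53, 52, 48), (125, 124, 113), (53, 18, 21), (203, 42, 39), (54, 24, 23), (105, 103, 93), (41, 41, 40), (25, 26, 29)]
```

>>> drive_tool --motion "0 0 0.002 0 0 0 0; 0 0 0.004 0 0 0 0; 0 0 0.006 0 0 0 0; 0 0 0.006 0 0 0 0"

```text
t: 10.3
position: [0.4007, -0.2766, 0.0773]
tool_rot: [180.0, -0.0, -178.8]
ft_force: [-0.3, -0.2, 0.4]
width: 0.0006
grasp_force: 0.0
```

```bash
python3 lev.py; python3 - <<'E'
from h import *
o=sensors.get_obs(); print(o['position'],o['width'],o['ft_force'])
im=cv2.imread('pics/sl.png')
for v in range(276,322,3): print(v,[tuple(im[v,u,::-1].tolist()) for u in range(236,272,4)])
E
```

```text
(280.0, 238.0, 14.035768508911133) (250.8333282470703, 301.8333435058594, 4.249293804168701) (array([ 0.39973414, -0.27663955,  0.07569571]), [np.float64(0.001592759948518893), np.float64(0.0015927599485187638)])
[ 0.4008077  -0.27669857  0.07755258] 0.000525845687058455 [ 1.07714811  0.23279576 -0.47340982]
276 [(64, 64, 62), (73, 72, 71), (79, 79, 76), (81, 79, 77), (134, 132, 123), (92, 91, 86), (89, 88, 85), (89, 88, 82), (88, 86, 84)]
279 [(176, 177, 175), (86, 82, 80), (85, 82, 81), (114, 105, 87), (88, 88, 82), (88, 87, 84), (90, 88, 86), (88, 89, 84), (89, 88, 85)]
282 [(176, 177, 173), (84, 84, 79), (163, 139, 99), (112, 112, 109), (88, 86, 83), (87, 85, 83), (91, 88, 86), (87, 86, 83), (87, 83, 82)]
285 [(147, 149, 144), (224, 227, 221), (124, 110, 90), (111, 111, 108), (169, 167, 153), (92, 92, 88), (89, 87, 83), (84, 83, 81), (81, 81, 79)]
288 [(124, 124, 123), (162, 164, 160), (179, 177, 159), (133, 130, 122), (101, 100, 99), (82, 82, 79), (101, 101, 99), (77, 78, 75), (86, 85, 83)]
291 [(124, 124, 124), (132, 134, 132), (183, 178, 165), (171, 167, 151), (107, 108, 106),
[... 867 characters left out ...]
(246, 244, 238), (94, 92, 101), (102, 104, 109), (156, 162, 157), (36, 39, 36), (38, 38, 39), (61, 63, 66)]
312 [(237, 234, 228), (243, 240, 234), (244, 241, 236), (248, 245, 238), (103, 105, 109), (104, 106, 112), (89, 91, 94), (21, 24, 22), (64, 64, 66)]
315 [(233, 230, 222), (239, 237, 230), (239, 237, 231), (241, 238, 232), (90, 92, 93), (104, 105, 110), (71, 73, 77), (53, 54, 57), (52, 55, 55)]
318 [(229, 226, 214), (234, 230, 221), (234, 231, 223), (234, 232, 224), (237, 234, 224), (101, 104, 111), (64, 66, 69), (50, 51, 52), (46, 47, 50)]
321 [(216, 211, 200), (212, 208, 198), (221, 215, 203), (223, 218, 208), (222, 217, 205), (171, 171, 165), (87, 89, 93), (49, 50, 55), (70, 71, 75)]
```

>>> drive_tool --motion "0 0 0.003 0 0 0 0; 0 0 0.006 0 0 0 0; 0 0 0.009 0 0 0 0; 0 0 0.012 0 0 0 0; 0 0 0.012 0 0 0 0"

```text
t: 11.02
position: [0.4008, -0.2766, 0.0653]
tool_rot: [180.0, -0.0, -178.9]
ft_force: [0.1, 0.4, -0.3]
width: 0.0001
grasp_force: 0.0
```

```bash
python3 lev2.py; python3 - <<'E'
from h import *
o=sensors.get_obs(); print(o['position'],o['width'],o['ft_force'],o['t'])
E
```

```text
wrist [282.  312.5] [ 2. 15.] 0.0 (281, 305, 3, 16)
[[281.0, 320.0], [281.0, 305.0], [283.0, 305.0], [283.0, 320.0]]
wrist [284.9 249.5] [48.3 29. ] 66.6 (265, 227, 31, 51)
[[262.0, 233.10000610351562], [288.6000061035156, 221.5], [307.79998779296875, 265.8999938964844], [281.20001220703125, 277.3999938964844]]
top [404.  272.5] [7. 6.] 90.0 (401, 269, 7, 8)
[[401.0, 269.0], [407.0, 269.0], [407.0, 276.0], [401.0, 276.0]]
scene [250.  305.5] [7. 8.] 90.0 (246, 302, 9, 8)
[[246.0, 302.0], [254.0, 302.0], [254.0, 309.0], [246.0, 309.0]]
[ 0.40090395 -0.27667946  0.06554914] 0.00039626539333070885 [-0.89642802 -0.57416836  0.04356217] 11.175
```

The ball now follows the fingers down. The 54 px ear spacing in the wrist view also says the real tool height is about 25 mm above the reported one. So the reported z is biased low and the fingers were still above the lever. I'll keep pressing until it is firm.

>>> drive_tool --motion "0 0 0.003 0 0 0 0; 0.001 0 0.006 0 0 0 0; 0.001 0 0.009 0 0 0 0; 0.002 0 0.012 0 0 0 0"

```text
t: 11.68
position: [0.3989, -0.2767, 0.0534]
tool_rot: [180.0, 0.0, -178.9]
ft_force: [0.8, 0.7, 0.5]
width: 0.0005
grasp_force: 0.5
```

>>> drive_tool --motion "0 0 0.002 0 0 0 0; 0 0 0.004 0 0 0 0; 0 0 0.004 0 0 0 0"

```text
t: 12.05
position: [0.3988, -0.2766, 0.0494]
tool_rot: [180.0, -0.0, -178.9]
ft_force: [0.8, 0.3, 0.8]
width: 0.0006
grasp_force: 0.0
```

>>> drive_tool --motion "0 0 0.001 0 0 0 0; 0 0 0.002 0 0 0 0; 0 0 0.003 0 0 0 0; 0 0 0.003 0 0 0 0"

```text
t: 12.55
position: [0.3988, -0.2767, 0.0465]
tool_rot: [180.0, 0.0, -178.9]
ft_force: [0.3, -0.4, 0.6]
width: 0.0007
grasp_force: 0.2
```

```bash
python3 lev2.py
```

```text
wrist [282.  319.5] [27. 12.] 90.0 (276, 306, 13, 28)
[[276.0, 306.0], [288.0, 306.0], [288.0, 333.0], [276.0, 333.0]]
top [403.4 273.9] [7.8 6.1] 76.0 (401, 270, 7, 9)
[[399.5, 270.8999938964844], [405.3999938964844, 269.3999938964844], [407.20001220703125, 276.8999938964844], [401.3999938964844, 278.3999938964844]]
scene [249.5 312. ] [6. 7.] 90.0 (246, 309, 8, 7)
[[246.0, 309.0], [253.0, 309.0], [253.0, 315.0], [246.0, 315.0]]
```

>>> drive_tool --motion "0 0 0.001 0 0 0 0; 0 0 0.002 0 0 0 0; 0 0 0.003 0 0 0 0; 0 0 0.003 0 0 0 0"

```text
t: 13.2
position: [0.3988, -0.2768, 0.0437]
tool_rot: [180.0, -0.0, -178.8]
ft_force: [-1.5, 0.2, 4.2]
width: 0.0002
grasp_force: 1.7
```

>>> drive_tool --motion "0 0 0.001 0 0 0 0; 0 0 0.002 0 0 0 0; 0 0 0.002 0 0 0 0"

```text
t: 13.58
position: [0.3988, -0.2769, 0.0429]
tool_rot: [-180.0, 0.0, -178.8]
ft_force: [-4.4, 2.7, 16.2]
width: 0.0007
grasp_force: 8.3
```

>>> drive_tool --motion "0 0 -0.025 0 0 0 0; 0 0 -0.055 0 0 0 0; -0.03 0.03 -0.055 0 0 0 0; -0.059 0.059 -0.055 0 0 0 0; -0.059 0.059 -0.05 0 0 0 0"

```text
t: 14.2
position: [0.4582, -0.215, 0.0916]
tool_rot: [-180.0, 0.1, -178.7]
ft_force: [-0.3, -0.1, 0.3]
width: 0.0006
grasp_force: 0.0
```

```bash
python3 lev2.py; python3 go.py -178.8 .457 -.217 .05; python3 - <<'E'
from h import *
P=viewer.camera_params('wrist'); im=cv2.imread('pics/l_wrist.png'); hsv=cv2.cvtColor(im,cv2.COLOR_BGR2HSV); m=cv2.inRange(hsv,(100,110,50),(125,255,255))
k,_,st,ce=cv2.connectedComponentsWithStats(m)
for i in range(1,k):
    if st[i,4]>60: print(st[i],ce[i].round(1))
E
```

```text
wrist [199.1 171.1] [103.7  27.9] 82.2 (180, 120, 32, 104)
[[178.3000030517578, 121.5999984741211], [205.89999389648438, 117.80000305175781], [220.0, 220.5], [192.39999389648438, 224.3000030517578]]
top [404.4 288.5] [9.7 6.1] 83.7 (401, 284, 8, 10)
[[400.8999938964844, 284.0], [406.8999938964844, 283.29998779296875], [408.0, 293.0], [402.0, 293.70001220703125]]
scene [259.8 307. ] [ 8.1 31.7] 65.2 (246, 299, 29, 18)
[[243.6999969482422, 310.0], [272.5, 296.70001220703125], [275.8999938964844, 304.1000061035156], [247.10000610351562, 317.29998779296875]]
t 14.35 pos [ 0.4559 -0.2167  0.091 ] rot [ 1.7996e+02 -7.0000e-02 -1.7884e+02] f [ 0.53 -0.21 -0.02] w 0.0006 j [ -34.1   25.2   99.9   -0.    55.1 -125.3]
[-0.0011 -0.0004  0.041 ] [ 0.04 -0.07 -0.04]
[ 252  179   53   67 2427] [278.1 212.6]
[ 333  179   57   66 2782] [361.2 212.9]
[ 413  178   72   67 3307] [446.4 210.6]
```

>>> drive_tool --motion "-0.001 -0.001 0.02 0 0 0 0; -0.001 -0.001 0.036 0 0 0 0; -0.001 -0.001 0.042 0 0 0 0; -0.001 -0.001 0.046 0 0 0 0; -0.001 -0.001 0.046 0 0 0 0"

```text
t: 14.98
position: [0.4576, -0.2179, 0.0458]
tool_rot: [-180.0, 0.0, -178.9]
ft_force: [-0.1, 0.1, 0.8]
width: 0.0005
grasp_force: 0.0
```

>>> drive_tool --motion "0 0 0.002 0 0 0 0; 0 0 0.004 0 0 0 0; 0 0 0.004 0 0 0 0"

```text
t: 15.35
position: [0.4576, -0.2175, 0.0416]
tool_rot: [180.0, -0.0, -178.8]
ft_force: [-0.2, 0.8, -0.4]
width: 0.001
grasp_force: 0.0
```

>>> drive_tool --motion "0 0 0.0015 0 0 0 0; 0 0 0.003 0 0 0 0; 0 0 0.003 0 0 0 0"

```text
t: 15.72
position: [0.4576, -0.2175, 0.0385]
tool_rot: [180.0, -0.0, -178.8]
ft_force: [0.7, 0.9, -0.4]
width: 0.0007
grasp_force: 0.0
```

>>> drive_tool --motion "0 0 0.0015 0 0 0 0; 0 0 0.003 0 0 0 0; 0 0 0.003 0 0 0 0"

```text
t: 16.1
position: [0.4576, -0.2176, 0.0359]
tool_rot: [-180.0, 0.0, -178.8]
ft_force: [-0.4, 1.1, 4.2]
width: 0.0004
grasp_force: 1.9
```

>>> drive_tool --motion "0 0 0.0015 0 0 0 0; 0 0 0.0015 0 0 0 0"

```text
t: 16.35
position: [0.4576, -0.2176, 0.0356]
tool_rot: [-180.0, 0.0, -178.8]
ft_force: [-4.7, 2.5, 17.0]
width: 0.0005
grasp_force: 8.1
```

Right bolt is firm (17 N, no give). Next is the middle one.

>>> drive_tool --motion "0 0 -0.035 0 0 0 0; 0.001 0.032 -0.035 0 0 0 0; 0.001 0.064 -0.035 0 0 0 0; 0.001 0.064 -0.018 0 0 0 0; 0.001 0.064 -0.005 0 0 0 0"

```text
t: 16.98
position: [0.4554, -0.1533, 0.0385]
tool_rot: [180.0, 0.0, -178.8]
ft_force: [0.3, 0.4, -0.1]
width: 0.001
grasp_force: 0.0
```

>>> drive_tool --motion "0 0 0.0015 0 0 0 0; 0 0 0.003 0 0 0 0; 0 0 0.003 0 0 0 0"

```text
t: 17.35
position: [0.4555, -0.1539, 0.0363]
tool_rot: [-180.0, 0.0, -178.9]
ft_force: [0.9, 0.8, 0.3]
width: 0.0005
grasp_force: 0.0
```

>>> drive_tool --motion "0 0 0.001 0 0 0 0; 0 0 0.002 0 0 0 0; 0 0 0.002 0 0 0 0"

```text
t: 17.73
position: [0.4556, -0.154, 0.0356]
tool_rot: [-179.9, 0.1, -178.8]
ft_force: [-4.0, 1.1, 14.9]
width: 0.0002
grasp_force: 7.0
```

Middle is firm too (15 N), so the left bolt should be the loose one. I'll tap it.

>>> drive_tool --motion "0 0 -0.035 0 0 0 0; 0.001 0.032 -0.035 0 0 0 0; 0.002 0.064 -0.035 0 0 0 0; 0.002 0.064 -0.018 0 0 0 0; 0.002 0.064 -0.004 0 0 0 0"

```text
t: 18.35
position: [0.4522, -0.0894, 0.0378]
tool_rot: [-180.0, 0.0, -178.8]
ft_force: [0.1, -0.2, 0.1]
width: 0.0004
grasp_force: 0.0
```

>>> drive_tool --motion "0 0 0.0015 0 0 0 0; 0 0 0.003 0 0 0 0; 0 0 0.005 0 0 0 0; 0 0 0.005 0 0 0 0"

```text
t: 18.85
position: [0.452, -0.0899, 0.0333]
tool_rot: [-180.0, 0.0, -178.9]
ft_force: [-2.0, -0.2, 2.7]
width: 0.0007
grasp_force: 1.6
```

It gives 3 mm at only 2.7 N, so it is the loose one. I'll push a little further to be sure.

>>> drive_tool --motion "0 0 0.0015 0 0 0 0; 0 0 0.0025 0 0 0 0; 0 0 0.0025 0 0 0 0"

```text
t: 19.23
position: [0.4521, -0.0898, 0.0308]
tool_rot: [-180.0, 0.0, -178.8]
ft_force: [-2.7, -0.9, 5.3]
width: 0.0005
grasp_force: 3.0
```

>>> drive_tool --motion "0 0 -0.03 0 0 0 0.03; 0 0 -0.05 0 0 0 0.03; 0.022 0 -0.055 0 0 0 0.03; 0.022 0 -0.055 0 0 0 0.03; 0.022 0 -0.055 0 0 0 0.03"

```text
t: 19.85
position: [0.4308, -0.0902, 0.0855]
tool_rot: [-180.0, 0.0, -178.9]
ft_force: [-0.4, 1.1, -0.0]
width: 0.0299
grasp_force: 0.0
```

```bash
python3 lev2.py|grep -A1 scene; python3 go.py -178.8 .430 -.091 .05; python3 - <<'E'
from h import *
P=viewer.camera_params('wrist'); im=cv2.imread('pics/l_wrist.png'); hsv=cv2.cvtColor(im,cv2.COLOR_BGR2HSV); m=cv2.inRange(hsv,(100,110,50),(125,255,255))
k,l,st,ce=cv2.connectedComponentsWithStats(m)
for i in range(1,k):
    if st[i,4]>300:
        print(st[i],ce[i].round(1))
        for v in range(st[i,1],st[i,1]+st[i,3],6):
            r=np.where(l[v]==i)[0]; print(v,r.min(),r.max())
E
```

```text
scene [259.8 307. ] [ 8.1 31.7] 65.2 (246, 299, 29, 18)
[[243.6999969482422, 310.0], [272.5, 296.70001220703125], [275.8999938964844, 304.1000061035156], [247.10000610351562, 317.29998779296875]]
t 20.0 pos [ 0.4305 -0.0901  0.0853] rot [ 179.99   -0.   -178.84] f [-0.1  -0.69 -0.96] w 0.0303 j [ -21.8   19.9  110.1    0.    50.  -113. ]
[ 0.0006 -0.0009  0.0353] [ 0.01 -0.   -0.04]
[ 174  213   56   38 1580] [200.4 234.6]
213 194 202
219 187 209
225 181 221
231 177 225
237 176 228
243 175 229
249 174 220
[ 258  212   52   64 2518] [283.9 245.2]
212 281 288
218 275 292
224 266 302
230 262 306
236 259 309
242 258 309
248 258 309
254 259 309
260 262 306
266 268 301
272 268 300
[  79  214   71   62 2689] [113.7 241.2]
214 108 117
220 96 129
226 85 140
232 79 145
238 81 148
244 83 149
250 91 143
256 92 133
262 95 127
268 103 121
274 110 114
```

>>> drive_tool --motion "0 0.001 0.015 0 0 0 0.03; 0 0.001 0.03 0 0 0 0.03; 0 0.001 0.04 0 0 0 0.03; 0 0.001 0.044 0 0 0 0.03; 0 0.001 0.044 0 0 0 0.03"

```text
t: 20.62
position: [0.4301, -0.0891, 0.0415]
tool_rot: [180.0, -0.0, -178.8]
ft_force: [-0.2, 0.4, -0.8]
width: 0.03
grasp_force: 0.0
```

>>> drive_tool --motion "0 0 0 0 0 0 0; 0 0 0 0 0 0 0; 0 0 0 0 0 0 0; 0 0 0 0 0 0 0" --force 15

```text
t: 21.12
position: [0.4302, -0.0889, 0.0419]
tool_rot: [180.0, 0.0, -178.8]
ft_force: [0.6, 2.0, 1.5]
width: 0.0118
grasp_force: 15.0
```

>>> drive_tool --motion "-0.004 0 -0.006 0 0 0 0; -0.008 0 -0.011 0 0 0 0; -0.0135 0 -0.0155 0 0 0 0; -0.019 0 -0.0195 0 0 0 0; -0.019 0 -0.0195 0 0 0 0"

```text
t: 21.75
position: [0.4494, -0.0885, 0.0614]
tool_rot: [180.0, 0.0, -178.8]
ft_force: [-1.2, 2.8, 0.3]
width: 0.0117
grasp_force: 15.0
```

>>> drive_tool --motion "-0.006 0 -0.003 0 0 0 0; -0.0125 0 -0.0055 0 0 0 0; -0.0195 0 -0.007 0 0 0 0; -0.0265 0 -0.0075 0 0 0 0; -0.0265 0 -0.0075 0 0 0 0"

```text
t: 22.38
position: [0.4765, -0.088, 0.0688]
tool_rot: [180.0, 0.1, -178.8]
ft_force: [-0.6, 4.0, -0.1]
width: 0.0115
grasp_force: 15.0
```

>>> drive_tool --motion "-0.004 -0.001 0 0 0 0 0; -0.008 -0.001 0.0005 0 0 0 0; -0.012 -0.001 0.001 0 0 0 0; -0.012 -0.001 0.001 0 0 0 0; -0.012 -0.001 0.001 0 0 0 0"

```text
t: 23.0
position: [0.4878, -0.088, 0.0677]
tool_rot: [179.9, 0.0, -178.9]
ft_force: [-2.2, 6.5, 1.7]
width: 0.0117
grasp_force: 15.0
```

```bash
python3 lev2.py | grep -A1 scene; python3 - <<'E'
from h import *
o=sensors.get_obs(); print(o['t'],o['position'],o['width'],o['grasp_force'],o['ft_force'])
for f in('l_scene','l_wrist'):
    im=cv2.imread('pics/%s.png'%f); hsv=cv2.cvtColor(im,cv2.COLOR_BGR2HSV); m=cv2.inRange(hsv,(100,110,50),(125,255,255))
    k,l,st,ce=cv2.connectedComponentsWithStats(m)
    for i in range(1,k):
        if st[i,4]>40: print(f,st[i],ce[i].round(1))
# expected cap rim centre at angle a, seen in scene
for a in (0,40,60,72):
    s,c=np.sin(np.radians(a)),np.cos(np.radians(a)); h=np.array([.476,-.0895,.037])
    for nm,(x,z) in {'ear':(-46,26),'captop':(-24,15),'capfront':(-45,8)}.items():
        X=h+np.array([x*c+z*s,0,z*c-x*s])/1000; print(a,nm,X.round(3),np.round(proj('scene',X),1),np.round(proj('wrist',X-[0,0,.030]),1))
E
```

```text
scene [259.8 307. ] [ 8.1 31.7] 65.0 (246, 299, 29, 18)
[[243.6999969482422, 310.0], [272.3999938964844, 296.6000061035156], [275.79998779296875, 303.8999938964844], [247.10000610351562, 317.3999938964844]]
23.15 [ 0.48777574 -0.08803614  0.06775948] 0.011687467878164997 15.000050067901611 [-2.56144704  8.03893615  1.32517009]
l_scene [198 210  11  10  46] [202.5 214.7]
l_scene [226 236  33  44 473] [241.9 262.2]
l_scene [249 280  24  18 279] [260.3 288.6]
l_wrist [ 154  137   67   81 4101] [185.4 177.4]
l_wrist [  36  138   93   81 4958] [ 86.2 176.3]
l_wrist [ 251  147   66  124 3975] [283.1 207.2]
l_wrist [553 199   7  15  77] [556.6 205.8]
0 ear [ 0.43  -0.09   0.063] [225.6 253.4] [279.5 144. ]
0 captop [ 0.452 -0.09   0.052] [233.6 254. ] [279.1 173. ]
0 capfront [ 0.431 -0.09   0.045] [226.2 258.8] [279.6 143.2]
40 ear [ 0.457 -0.09   0.086] [235.2 242.7] [278.5 191.5]
40 captop [ 0.467 -0.09   0.064] [238.9 248.5] [278.6 197.2]
40 capfront [ 0.447 -0.09   0.072] [231.5 248.5] [279.  170.6]
60 ear [ 0.476 -0.09   0.09 ] [241.6 239.4] [278.  220.2]
60 captop [ 0.477 -0.09   0.065] [242.3 246.9] [278.3 210.8]
60 capfront [ 0.46 -0.09  0.08] [236.3 244.4] [278.5 193.5]
72 ear [ 0.487 -0.09   0.089] [245.5 238.5] [277.8 235.6]
72 captop [ 0.483 -0.09   0.064] [244.4 246.5] [278.2 218.1]
72 capfront [ 0.47  -0.09   0.082] [239.6 242.5] [278.3 208. ]
```

>>> drive_tool --motion "-0.001 0.0012 0 0 0 0 0; -0.002 0.0025 0.0005 0 0 0 0; -0.002 0.0025 0.0005 0 0 0 0"

```text
t: 23.52
position: [0.49, -0.087, 0.0673]
tool_rot: [-179.9, 0.1, -178.8]
ft_force: [-2.3, -0.5, 1.7]
width: 0.0119
grasp_force: 15.0
```

```bash
python3 - <<'E'
from h import *
P=viewer.camera_params('wrist'); im=snap('wrist','f.png')[...,::-1]; hsv=cv2.cvtColor(np.ascontiguousarray(im),cv2.COLOR_BGR2HSV); m=cv2.inRange(hsv,(100,110,50),(125,255,255))
for v in range(130,285,7):
    r=np.where(m[v,235:340])[0]+235; print(v,(r.min(),r.max(),len(r)) if len(r) else None,im[v,283,::-1], 'nb',(lambda q:(q.min(),q.max()))(np.where(m[v,140:235])[0]+140) if m[v,140:235].any() else None)
E
```

```text
130 None [184 187 183] nb None
137 None [188 193 188] nb (np.int64(155), np.int64(187))
144 (np.int64(276), np.int64(287), 12) [ 38  68 128] nb (np.int64(152), np.int64(190))
151 (np.int64(262), np.int64(301), 40) [ 51 109 214] nb (np.int64(153), np.int64(205))
158 (np.int64(256), np.int64(307), 29) [194 197 192] nb (np.int64(156), np.int64(212))
165 (np.int64(253), np.int64(310), 23) [207 211 207] nb (np.int64(154), np.int64(216))
172 (np.int64(252), np.int64(311), 20) [204 208 202] nb (np.int64(153), np.int64(218))
179 (np.int64(253), np.int64(310), 20) [198 202 196] nb (np.int64(153), np.int64(217))
186 (np.int64(255), np.int64(308), 22) [196 200 196] nb (np.int64(155), np.int64(216))
193 (np.int64(260), np.int64(303), 34) [162 175 201] nb (np.int64(159), np.int64(213))
200 (np.int64(263), np.int64(301), 39) [ 54 113 217] nb (np.int64(165), np.int64(210))
207 (np.int64(250), np.int64(314), 65) [ 39  87 178] nb (np.int64(171), np.int64(209))
214 (np.int64(249), np.int64(314), 66) [ 55 114 221] nb (np.int64(179), np.int64(201))
221 (np.int64(251), np.int64(312), 62) [ 53 112 220] nb None
228 (np.int64(271), np.int64(292), 22) [ 54 115 221] nb None
235 (np.int64(271), np.int64(293), 23) [ 54 114 221] nb None
242 (np.int64(271), np.int64(293), 23) [ 54 113 220] nb None
249 (np.int64(271), np.int64(293), 23) [ 38  82 160] nb None
256 (np.int64(271), np.int64(293), 23) [ 33  79 157] nb None
263 (np.int64(271), np.int64(293), 23) [ 39  80 159] nb None
270 (np.int64(277), np.int64(287), 11) [ 38  70 131] nb None
277 None [143 140 132] nb None
284 None [74 75 77] nb None
```

The blue seat ring and bare bolt are exposed at rows 144–203. The cap shows almost edge-on at rows 204–224, which fits about 70° open, with its ear held between the pads. The lever mask hasn't changed from flat, so I'm handing in.

```bash
python3 -c "
from rig import job,sensors
o=sensors.get_obs(); print(o['t'],o['grasp_force'],o['ft_force']); print(job.finish_job())"
```

```text
23.575 14.994082152843475 [-2.18777117 -0.65301733  1.8157166 ]
the job is handed in; nothing more can be done
None
```

I clamped the cassette, found the left bolt to be the loose one, and handed the job in at 23.6 s with its cap held about 70° open at 15 N grip; the hand-in returned no verdict.

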